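# Check the vacuum pump's oil with its dipstick

### The job

Check the oil of the small vacuum pump: take the dipstick by its handle from the bench rest, slide it into the pump's slanted guide tube until its collar stops on the tube's rim, keep it there for about half a second, then draw it right out. Present it for reading: hold it level, marked face up, with the tip a few centimetres above the middle of the white tile, and finish while still holding it there, still and touching nothing but the gripper. Do not disturb the stain jar, the wipes box or the slide box.

Things in the scene. Friction and masses are not known exactly. Their poses are not given: they have to be found in the camera images.
- dipstick: Loose, 150 g. Origin: middle of the handle, on the axis; x to the tip, z out of the marked face. Along x (mm): 12 square stub -58 to -40; black handle to +40, 22 wide (y), 24 high; neck to 66; steel collar dia. 36 to 74; rod dia. 10 to 139; flat blade 10 wide, 6 thick, dark lines on top, to 184 (tip). Starts level in the rest, marks up, axis 60 mm above the surface, tip about towards the robot.
- tip (a point): The dipstick's tip, the end of the blade: 184 mm from the dipstick's origin along its +x.
- collar_face (a point): Middle of the collar's face that looks towards the tip: 74 mm from the dipstick's origin along its +x. It stops on the tube's rim.
- rest: Fixed aluminium rest under the dipstick. Origin on the work surface under the handle, its -x towards the tip. Base 60 mm wide, 8 high, x -142 to +72 mm; forks 31 mm wide, 8 thick, at x +49 (under the stub) and -115 mm (under the rod), slots 15 mm wide, open upward, tops 68 mm above the surface. The dipstick lifts straight out.
- pump: Fixed small vacuum pump. Origin on the work surface under its oil case, x towards its front (roughly away from the robot), z up. Grey oil case 120 x 110 mm, 140 mm high, with a 24 mm wide inlet stub on its top reaching 157 mm; finned motor behind it along -x to x = -190 mm, up to 142 mm high.
- tube: Mouth of the pump's fixed steel guide tube. Origin: centre of the rim, 88 mm ahead of the pump's origin, 130 mm above the surface. z points out of the mouth, away from the pump's front, rising 40 degrees from level. Rim dia. 36 mm; mouth narrows from 26 to a 17 mm bore in 12 mm; 125 mm deep, empty: the dipstick enters freely until the collar meets the rim. Seated, its x is the tube's -z.
- tile: Fixed square white tile, 110 x 110 mm, top 8 mm above the work surface, on a thin rubber mat 122 mm square. This origin lies on the work surface 120 mm from the tile's middle, the tile being on its -x side.
- tile_mid (a point): Middle of the white tile's top face.
- stain_jar: Loose closed jar, dia. 52 mm, 85 mm high, origin at the middle of its underside. Leave it alone.
- wipes_box: Loose carton of wipes, 120 x 220 mm, 85 mm high (125 with the sheet that shows), origin at the middle of its underside. Leave it alone.
- slide_box: Loose flat box for slides, 90 x 180 mm, 34 mm high, origin at the middle of its underside. Leave it alone.
There are look-alikes about, which are no part of the job. Of the things like the dipstick, leave any that is blue; of the rest the larger one is meant.

How it is judged:
By the outcome, as a careful person would: the job done as asked, in the order asked, and still so for the second after the job is handed in, while the arm keeps its last pose, push and grip.
It also fails if it takes over 54 s, if anything falls off the work surface, if the arm or the gripper's body presses on something with over 40 N, if the wrist force passes 120 N, or if a joint passes its speed limit or range.

### The arm

A 7-joint arm with a two-finger parallel gripper is mounted at the origin on the work surface. World frame = base frame: x ahead of the robot, y to its left, z up, the work surface at z = 0. Lengths are in m, angles in degrees, forces in N, time in s.
With the tool pointing down it reaches from about 0.425 to 0.875 m from the base axis. Payload 4.7 kg.
Tool frame: the origin (TCP) lies between the finger pads; the fingertips stand 8 mm ahead of it and the grasp point (between the pads) lies 11 mm behind it; z points along the fingers, y is the line along which they close (so a half turn about z gives the same grasp; the last joint's range is limited). The gripper opens to 87 mm and grips with 3 to 60 N. Pads are 19 mm wide; open, the fingers measure 117 mm over their backs; the gripper's body (75 mm by 190 mm) begins 51 mm behind the grasp point.
Start: joints at [67.615, 18.392, -4.016, 83.108, 1.295, 78.541, -3.26], TCP at [0.256, -0.597, 0.231] pointing down, gripper open.
Joint ranges: [-163.93, 163.93], [-17.29, 119.83], [-79.2, 71.16], [3.27, 140.29], [-89.18, 269.18], [5.43, 117.66], [-154.24, 154.24]. Speed limits (degrees/s): [147.25, 147.25, 180, 180, 180, 180, 180].

### API

Orientations are given as [roll, pitch, yaw] about the fixed x, y, z axes, in that order (R = Rz(yaw) Ry(pitch) Rx(roll)).
In Python, from cell import env, viewer gives the robot as it stands. The module is installed in compiled form; this text tells all that it offers.
- The arm moves only by the tool arm_command, never from a script. Its argument "series" is a list of rows, each a list of 2 entries, a list of its own where there are three numbers: the shift along the tool's x, y, z in mm, then the turn about the tool's z in rad. A call has exactly 5 rows; each row is the pose to reach, as a shift and turn from the pose commanded when the call began, along the tool's axes at that moment; what a row does not reach only later rows make up. A row lasts 1/10 s, in which the tool goes at most 50 mm and 8.59 degrees, less where a joint would pass 70% of its speed; a pose out of reach is approached as far as the arm can. A call with a gripper value outside its range is refused whole. "grip" is the gripper command: -1 is fully open, 1 is shut, values between are in proportion, set as the call begins (left out, the last holds). The fingers move at their own pace and stop on an object; "grip_force" is the grip in N (left out, the last holds). Time passes only in rows, so rows that repeat a pose let the fingers close, or fill a call up. It gives the time, the measured TCP pose, the force, the opening and the grip force at its end, in the units of the state.
- env.get_obs(): the state, without advancing time (a new reading comes with each control period).
- viewer.read_camera(name): name is "scene" or "top"; returns (picture, depth): 480x640x3 uint8, blue, green, red; 480x640 float32, m along the optical axis (not along the pixel's ray), 0 where there is no reading.
- viewer.calibration(name): a dict with "K" (3x3 intrinsics, pixels), "T" (4x4, takes a point from camera to world coordinates). Camera axes: x right, y up, looking along -z (the intrinsics and any distortion apply to the point x, -y, -z); pixel columns grow to the right and rows downward; lengths in m; the calibration is good to about 2 mm. A picture is of the moment at which its call begins. calibration takes no time and is no camera call.
- env.sign_off(): hands the job in; it is judged then, once.
The state is a dict: "time_s": time; "qpos": joint angles; "joint_velocities": joint speeds; "effort": joint torques, N m; "tool_pos": TCP position; "tool_rot": TCP orientation; "force": force on the tool from outside, world axes, zero at the start; "wrist_torque": the same for the moment, N m; "grip_width": finger opening in m; "grasp_force": force on a finger pad.
Only numpy, scipy, OpenCV 4.12 (cv2) and the standard library are available. Lean on these libraries where they do the work, as an engineer would, in place of code of your own. Each camera call takes 0.05 s, during which the arm holds its last target. There are 200 camera calls.

## Working session

There is one attempt and no reset: what is moved stays moved. The work goes in short steps, Python scripts to look and compute and a tool call to move; the robot and the scene stay as the last step left them, time stands still between calls to the robot, and variables do not carry over. Pictures are saved under pics/ and viewed, at most 10 in all, crops included, and the job is handed in when it is done.

Besides the shell and the picture viewer there is one more tool, called as name([rows], argument=value, ...), one row to a line, values as JSON. arm_command: Moves the arm, as the interface text tells. Its arguments: {"type":"object","properties":{"series":{"type":"array"},"grip":{"type":"number"},"grip_force":{"type":"number"}},"required":["series"]}

```bash
mkdir -p pics
cat > h.py <<'E'
import numpy as np, cv2
from cell import env, viewer
from scipy.spatial.transform import Rotation as R
def snap(n):
    im,d=viewer.read_camera(n); c=viewer.calibration(n)
    return im.copy(),d,np.array(c["K"]),np.array(c["T"]),c
def cloud(d,K,T):
    v,u=np.mgrid[:d.shape[0],:d.shape[1]]
    p=np.stack([(u-K[0,2])/K[0,0]*d,-(v-K[1,2])/K[1,1]*d,-d],-1)
    return p@T[:3,:3].T+T[:3,3]
E
python3 - <<'E'
from h import *
for n in("scene","top"):
    im,d,K,T,c=snap(n); cv2.imwrite(f"pics/{n}0.png",im); np.savez(f"{n}0.npz",im=im,d=d,K=K,T=T)
    print(n,K.tolist(),T.round(3).tolist(),[k for k in c])
print(env.get_obs())
E
```

```text
scene [[466.3189535320549, 0.0, 320.4683921209784], [0.0, 466.3189535320549, 242.9435691187947], [0.0, 0.0, 1.0]] [[0.533, -0.565, 0.63, 1.244], [0.846, 0.343, -0.409, -0.535], [0.015, 0.751, 0.66, 0.827], [0.0, 0.0, 0.0, 1.0]] ['K', 'T']
top [[442.877645248786, 0.0, 313.3924206261321], [0.0, 442.877645248786, 237.109942293888], [0.0, 0.0, 1.0]] [[-0.028, 0.998, -0.057, 0.492], [-0.999, -0.027, 0.024, -0.079], [0.022, 0.057, 0.998, 1.275], [0.0, 0.0, 0.0, 1.0]] ['K', 'T']
{'time_s': 0.1, 'qpos': array([67.61499725, 18.43490842, -4.01698663, 83.16858012,  1.29494832,
       78.53983218, -3.25888174]), 'joint_velocities': array([ 0.04678703, -0.15389451, -0.13439103, -0.12064294,  0.05766925,
       -0.00638865, -0.01019002]), 'effort': array([-4.90617731e-04, -4.92573130e+01, -4.05928306e-01, -3.13401747e+01,
       -6.41735760e-02,  3.94585077e-02,  9.04508101e-05]), 'tool_pos': array([ 0.25576862, -0.59704035,  0.22956412]), 'tool_rot': array([-1.79901914e+02,  4.92425546e-03,  2.31971051e+01]), 'force': array([-0.38068024, -0.42136429, -0.00270143]), 'wrist_torque': array([-0.05125894, -0.0008397 , -0.03152834]), 'grasp_force': 0.0, 'grip_width': 0.0868430113569005}
```

View pics/scene0.png

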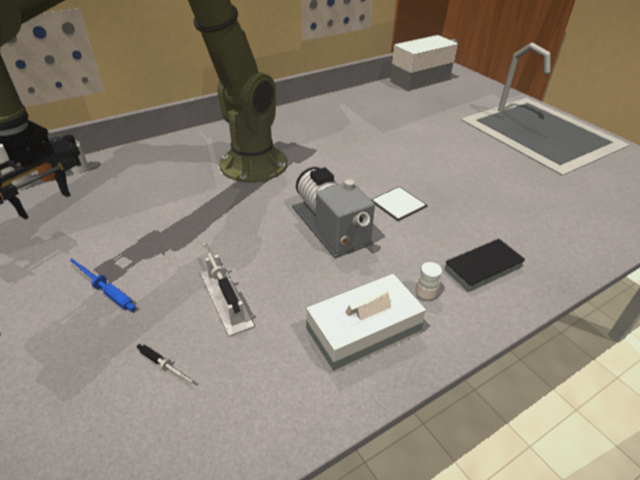

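View pics/top0.png

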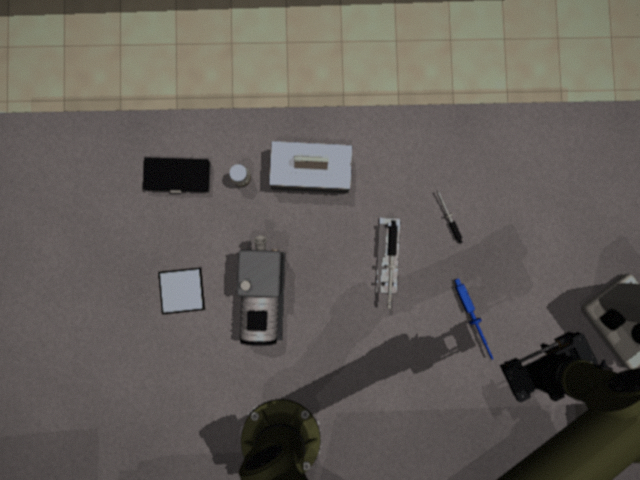

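The top picture shows three stick-like things: blue (470,315), a small black-handled one lying on the bench (450,218), and the black-handled one in the rest (392,240). The last fits, because it is the larger non-blue one and sits in the rest with its tip towards the robot. The pump is at (260,295) with its mouth at (260,241), and the tile is at (181,290). Next I take a crop to confirm this, and measure.

Run:
```python
from h import *
z=np.load("top0.npz"); im,d,K,T=z['im'],z['d'],z['K'],z['T']; P=cloud(d,K,T)
s=np.load("scene0.npz"); S=cloud(s['d'],s['K'],s['T'])
a=cv2.resize(im[190:320,360:480],None,fx=4,fy=4,interpolation=cv2.INTER_CUBIC)
b=cv2.resize(s['im'][160:260,290:380],(320,356),interpolation=cv2.INTER_CUBIC)
o=np.zeros((520,800,3),np.uint8); o[:520,:480]=a; o[:356,480:]=b; cv2.imwrite("pics/crop1.png",o)
def ray(u,v,h):
    r=T[:3,:3]@np.array([(u-K[0,2])/K[0,0],-(v-K[1,2])/K[1,1],-1]); return T[:3,3]+r*(h-T[2,3])/r[2]
def rect(m,name,h):
    c=max(cv2.findContours(m.astype(np.uint8),cv2.RETR_EXTERNAL,cv2.CHAIN_APPROX_NONE)[0],key=cv2.contourArea)
    q=np.array([ray(*p[0],h)[:2] for p in c],np.float32); r=cv2.minAreaRect(q)
    print(name,np.round(r[0],4),np.round(r[1],4),round(r[2],2), 'z',np.median(P[m][:,2]).round(4))
g=im.max(2); box=lambda u0,u1,v0,v1:(lambda m:(m.__setitem__((slice(v0,v1),slice(u0,u1)),True),m)[1])(np.zeros(g.shape,bool))
rect(box(380,402,210,265)&(g<60),"handle",.07)
rect(box(370,410,205,315)&(P[...,2]>.04),"stick",.06)
rect(box(370,410,205,300)&(g>150)&(P[...,2]<.03),"restbase",.008)
rect(box(150,215,255,325)&(g>140),"tile",.008)
rect(box(225,295,235,300)&(abs(P[...,2]-.14)<.006),"case",.14)
m=box(235,285,225,255)&(P[...,2]>.05); rect(m,"tubearea",.13)
# scene view: tube points ahead of case
for n,Q in(("top",P),("scene",S)):
    c=(Q[...,0]>.0); print(n)
    f=(Q[...,2]>.09)&(Q[...,2]<.16)&(Q[...,0]>.40)&(Q[...,0]<.75)&(Q[...,1]>-.02)&(Q[...,1]<.15)
    q=Q[f]; h=np.histogram(q[:,0],bins=np.arange(.4,.7,.01)); print(h[0], q.min(0),q.max(0))
    for x in np.arange(.5,.66,.01):
        k=q[(q[:,0]>=x)&(q[:,0]<x+.01)]
        if len(k): print(round(x,2),len(k),k[:,1].min().round(3),k[:,1].max().round(3),k[:,2].min().round(3),k[:,2].max().round(3))
for n,bx in(("jar",(225,255,160,190)),("wipes",(262,358,135,200)),("slide",(138,215,150,200))):
    rect(box(*bx)&(P[...,2]>.02),n,.08)
```

```text
handle [ 0.5525 -0.3222] [0.0921 0.0304] 4.21 z 0.0712
stick [ 0.4807 -0.3182] [0.0363 0.2397] 84.89 z 0.0679
restbase [ 0.6052 -0.3157] [0.0238 0.0113] 74.44 z 0.0084
tile [0.4232 0.2701] [0.1055 0.1071] 4.27 z 0.008
case [0.4673 0.0365] [0.1085 0.1186] 86.59 z 0.1398
tubearea [0.5403 0.0319] [0.1132 0.0465] 88.41 z 0.1358
top
[113 169 169 171 174 172 166 167 172 170 169 170 123  42  39  51  17   0
   0   0   0   0   0   0   0   0   0   0   0] [ 0.40030225 -0.01984826  0.09002679] [0.74821107 0.09605174 0.15991714]
0.5 169 -0.019 0.089 0.132 0.145
0.51 170 -0.02 0.089 0.096 0.146
0.52 123 -0.019 0.089 0.115 0.143
0.53 42 0.02 0.043 0.117 0.141
0.54 39 0.019 0.046 0.112 0.143
0.55 51 0.016 0.048 0.113 0.135
0.56 17 0.02 0.045 0.116 0.123
scene
[  4  78 104 119 151 144 118 134 137 129 138 144 450  67  71  55  22   0
   0   0   0   0   0   0   0   0   0   0   0] [ 0.40796292 -0.01997239  0.09004257] [0.56660351 0.09316506 0.15926665]
0.5 138 -0.02 0.087 0.092 0.143
0.51 144 -0.02 0.086 0.09 0.143
0.52 450 -0.02 0.089 0.09 0.143
0.53 67 0.021 0.084 0.09 0.141
0.54 71 0.018 0.047 0.104 0.144
0.55 55 0.016 0.05 0.115 0.139
0.56 22 0.021 0.047 0.117 0.125
jar [0.7327 0.0871] [0.0543 0.0576] 88.67 z 0.0834
wipes [ 0.7524 -0.1051] [0.221  0.1335] 85.5 z 0.0855
slide [0.7382 0.2608] [0.1763 0.0936] 86.87 z 0.034
```

View pics/crop1.png

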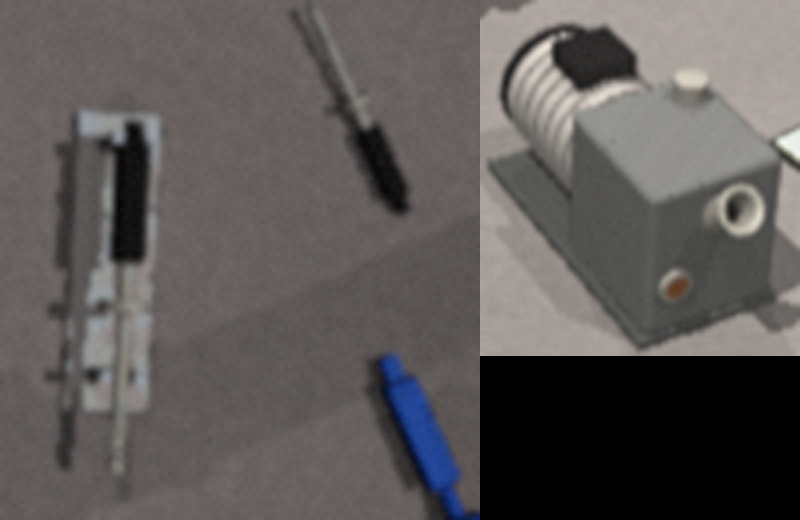

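The crop shows the black-handled dipstick in the rest, with its stub at crop (135,125) and its tip at (118,470). The smaller stick and the blue one lie loose, so the one in the rest is the one meant. The pump mouth is clear, at crop (738,210). The moves can't tilt the tool, so I plan to pivot the stick in the grip by letting the tube's wall align it. One refinement of the stick's line and the move numbers comes first.

Run:
```python
from h import *
z=np.load("top0.npz"); im,d,K,T=z['im'],z['d'],z['K'],z['T']; P=cloud(d,K,T)
def ray(u,v,h):
    r=T[:3,:3]@np.array([(u-K[0,2])/K[0,0],-(v-K[1,2])/K[1,1],-1]); return T[:3,3]+r*(h-T[2,3])/r[2]
m=np.zeros(d.shape,bool); m[215:310,375:405]=1
m&=(P[...,2]>.045)
c=[]
for v in range(222,312):
    u=np.where(m[v])[0]
    if 3<=len(u)<=11: c.append((u.mean(),v))
q=np.array([ray(u,v,.062)[:2] for u,v in c],np.float32)
l=cv2.fitLine(q,cv2.DIST_HUBER,0,.01,.01).ravel(); print(len(c),l,np.degrees(np.arctan(l[1]/l[0])))
print("rows",q[0],q[-1])
# handle by colour
g=im.max(2); b=m&(g<70); v,u=np.where(b); h=np.array([ray(a,e,.07)[:2] for a,e in zip(u,v)]); print("black centroid",h.mean(0),"x range",np.percentile(h[:,0],[0,2,98,100]))
f=ray(392,255.5,.07); t=ray(389.5,308,.06); print("front",f,"tip",t)
# scene view check
s=np.load("scene0.npz"); S=cloud(s['d'],s['K'],s['T']); w=(s['im'].max(2)<75)&(S[...,2]>.04)&(S[...,2]<.1)&(abs(S[...,0]-.55)<.09)&(abs(S[...,1]+.32)<.03)
q=S[w]; print("scene",len(q),q.mean(0),q.min(0),q.max(0))
# rim front points
for Q in(P,S):
    k=Q[(Q[...,0]>.535)&(Q[...,0]<.6)&(Q[...,2]>.1)&(Q[...,2]<.16)&(abs(Q[...,1]-.03)<.03)]
    n=np.array([np.cos(.698),0,np.sin(.698)]); a=k@n; r=k[a>np.percentile(a,50)]; print("rim",r.mean(0),r.min(0),r.max(0),a.max()-np.array([.555,.031,.13])@n)
```

```text
79 [ 0.9960653  -0.08862185  0.511752   -0.32163957] -5.0843277
rows [ 0.5966972  -0.32890424] [ 0.36150503 -0.30888635]
black centroid [ 0.54818155 -0.32208572] x range [0.38758213 0.50556561 0.59590692 0.59883074]
front [ 0.50432372 -0.32098877  0.07      ] tip [ 0.36124809 -0.31063689  0.06      ]
scene 321 [ 0.55913937 -0.32597499  0.06940038] [ 0.50943834 -0.33656008  0.04218549] [ 0.60414826 -0.31237071  0.07509169]
rim [0.55410192 0.03243855 0.12869792] [0.5399028  0.01621515 0.11641538] [0.5644078  0.04788599 0.14336019] 0.0021131930844678903
rim [0.55481311 0.03488443 0.12958589] [0.54329454 0.01639831 0.11685346] [0.56660351 0.04962113 0.1438996 ] 0.0036405422917944463
```

arm_command([
  [[42, -15, 0], 0.1],
  [[84, -30, 0], 0.2],
  [[126, -46, 0], 0.3],
  [[168, -61, 0], 0.4],
  [[210, -76, 0], 0.494],
], grip=-1, grip_force=40)

```text
time_s: 0.6
tool_pos: [0.4199, -0.4434, 0.2302]
tool_rot: [-180.0, 0.0, -5.4]
force: [0.1, 0.4, 0.5]
grip_width: 0.0872
grasp_force: 0.0
```

arm_command([
  [[30, -34, 10], 0],
  [[60, -68, 25], 0],
  [[90, -101, 50], 0],
  [[116, -130, 80], 0],
  [[116, -130, 100], 0],
])

```text
time_s: 1.1
tool_pos: [0.5505, -0.3173, 0.128]
tool_rot: [-179.7, -0.0, -4.5]
force: [-0.5, 1.6, -0.1]
grip_width: 0.0869
grasp_force: 0.0
```

Run:
```python
from h import *
im,d,K,T,c=snap("scene"); o=env.get_obs(); print(o['tool_pos'],o['tool_rot'],o['time_s'])
cv2.imwrite("pics/s1.png",cv2.resize(im[190:340,140:300],None,fx=4,fy=4,interpolation=cv2.INTER_CUBIC)[:600,:640])
```

```text
[ 0.546213   -0.31987939  0.12438628] [-179.68128745    0.37691056   -4.70071598] 1.15
```

View pics/s1.png

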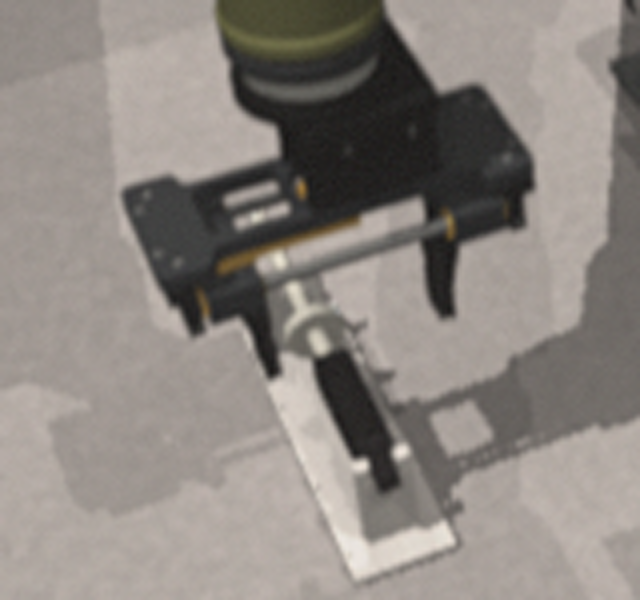

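The crop shows the open gripper over the stick, with the fingers at crop (265,350) and (440,290) and the handle between them at (355,400). I go down and grip.

arm_command([
  [[0, 0, 25], 0],
  [[0, 0, 50], 0],
  [[0, 0, 70], 0],
  [[0, 0, 82], 0],
  [[0, 0, 82], 0],
])

```text
time_s: 1.65
tool_pos: [0.5445, -0.326, 0.0469]
tool_rot: [-179.9, 0.2, -5.2]
force: [-0.4, -0.7, 0.5]
grip_width: 0.0872
grasp_force: 0.0
```

arm_command([
  [[0, 0, 0], 0],
  [[0, 0, 0], 0],
  [[0, 0, 0], 0],
  [[0, 0, 0], 0],
  [[0, 0, 0], 0],
], grip=1, grip_force=25)

```text
time_s: 2.15
tool_pos: [0.5464, -0.3259, 0.0491]
tool_rot: [180.0, -0.0, -5.1]
force: [0.3, 0.5, -0.3]
grip_width: 0.0547
grasp_force: 0.0
```

arm_command([
  [[0, 0, 0], 0],
  [[0, 0, 0], 0],
  [[0, 0, 0], 0],
  [[0, 0, 0], 0],
  [[0, 0, 0], 0],
])

```text
time_s: 2.65
tool_pos: [0.5462, -0.3252, 0.0485]
tool_rot: [-180.0, 0.0, -5.1]
force: [-0.6, 2.6, -0.2]
grip_width: 0.0223
grasp_force: 25.0
```

arm_command([
  [[0, 0, 0], 0],
  [[0, 0, 0], 0],
  [[0, 0, 0], 0],
  [[0, 0, 0], 0],
  [[0, 0, 0], 0],
])

```text
time_s: 3.15
tool_pos: [0.5462, -0.3252, 0.0485]
tool_rot: [-180.0, 0.0, -5.1]
force: [-0.1, 2.5, 0.8]
grip_width: 0.0218
grasp_force: 25.0
```

arm_command([
  [[0, 0, -20], 0],
  [[0, 0, -50], 0],
  [[0, 0, -90], 0],
  [[0, 0, -135], 0],
  [[0, 0, -180], 0],
])

```text
time_s: 3.65
tool_pos: [0.5457, -0.3268, 0.2299]
tool_rot: [179.9, 0.0, -5.2]
force: [1.5, -1.0, -1.2]
grip_width: 0.0217
grasp_force: 25.0
```

arm_command([
  [[10, -30, -10], 0],
  [[25, -70, -20], 0],
  [[40, -115, -20], 0],
  [[55, -160, -20], 0],
  [[70, -205, -20], 0],
])

```text
time_s: 4.15
tool_pos: [0.6349, -0.1275, 0.2487]
tool_rot: [179.9, -0.1, -5.2]
force: [0.4, -0.3, -1.3]
grip_width: 0.0218
grasp_force: 25.0
```

Run:
```python
from h import *
im,d,K,T,c=snap("scene"); o=env.get_obs(); print(o['tool_pos'],o['tool_rot'],o['time_s'],o['grip_width'],o['force'])
cv2.imwrite("pics/s2.png",im)
```

```text
[ 0.638054   -0.11488587  0.2484996 ] [-179.57381894   -0.19056613   -4.47117323] 4.2 0.021534977754977785 [ 2.41529561  8.28447081 -0.31293117]
```

View pics/s2.png

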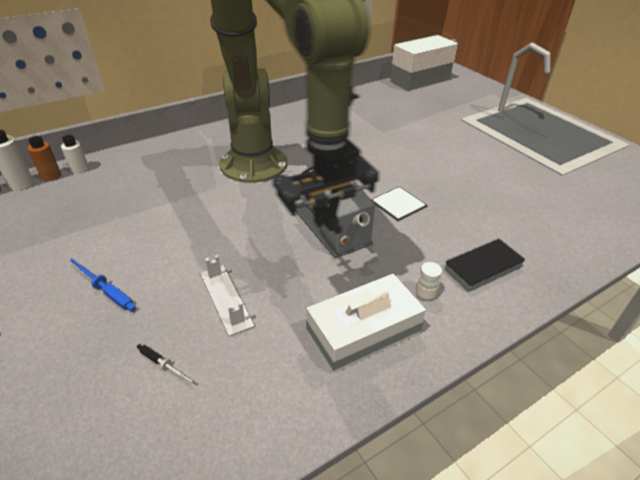

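The rest is empty at (228,295), and the gripper, at (330,190), hides the stick. I get its tilt from the depth clouds.

```bash
cat >> h.py <<'E'
def tilt():
    "points of the stick in its vertical plane: a = along towards tip from grasp point, h = height rel. to grasp"
    o=env.get_obs(); p=np.array(o['tool_pos'])+[0,0,.011]; y=np.radians(o['tool_rot'][2])
    ax=-np.array([np.cos(y),np.sin(y)]); no=np.array([-ax[1],ax[0]])
    print("t",o['time_s'],"grasp",p.round(4),"yaw",np.degrees(y).round(2),"F",np.round(o['force'],1),"w",round(o['grip_width'],4))
    for n in("scene","top"):
        im,d,K,T,c=snap(n); P=cloud(d,K,T)[d>0]; r=P-p; a=r[:,:2]@ax; b=r[:,:2]@no
        k=(abs(b)<.014)&(a>.035)&(a<.2)&(r[:,2]>-.17)&(r[:,2]<.045)
        out=[]
        for x in np.arange(.03,.2,.012):
            j=k&(a>=x)&(a<x+.012)
            if j.sum()>2: out.append((round(x+.006,3),int(j.sum()),np.percentile(r[j,2],[5,50,95]).round(3).tolist(),np.median(b[j]).round(4)))
        print(n,*out,sep="\n ")
E
python3 -c "
from h import *
tilt()"
```

```text
t 4.2 grasp [ 0.6381 -0.1149  0.2595] yaw -4.47 F [ 2.4  8.3 -0.3] w 0.0215
scene
 (np.float64(0.036), 5, [-0.009, -0.004, 0.0], np.float64(0.0106))
 (np.float64(0.072), 14, [-0.009, -0.006, 0.0], np.float64(0.0113))
 (np.float64(0.12), 4, [0.001, 0.003, 0.004], np.float64(0.0035))
 (np.float64(0.156), 10, [0.001, 0.002, 0.004], np.float64(0.0005))
 (np.float64(0.168), 18, [-0.002, 0.002, 0.003], np.float64(0.0038))
 (np.float64(0.18), 11, [-0.0, 0.002, 0.003], np.float64(0.002))
top
```

The stick is level, its blade top reads 2 to 3 mm above the axis as it should, and the reach of 0.184 fits. I go in front of the mouth, holding it level.

arm_command([
  [[25, -32, 0], 0],
  [[50, -65, 0], 0],
  [[75, -98, 0], -0.01],
  [[100, -130, 0], -0.02],
  [[121, -159, 0], -0.037],
], grip_force=20)

```text
time_s: 4.8
tool_pos: [0.7703, 0.0186, 0.2478]
tool_rot: [179.9, -0.0, -3.1]
force: [0.2, -0.2, -1.5]
grip_width: 0.0221
grasp_force: 20.0
```

arm_command([
  [[0, 0, 10], 0],
  [[0, 0, 35], 0],
  [[0, 0, 65], 0],
  [[0, 0, 90], 0],
  [[0, 0, 104], 0],
])

```text
time_s: 5.3
tool_pos: [0.7674, 0.0164, 0.1409]
tool_rot: [179.8, 0.2, -3.1]
force: [-0.5, 0.6, -2.3]
grip_width: 0.0219
grasp_force: 20.0
```

Run:
```python
from h import *
tilt()
im,d,K,T,c=snap("scene"); 
cv2.imwrite("pics/s3.png",cv2.resize(im[150:300,300:480],None,fx=4,fy=4,interpolation=cv2.INTER_CUBIC))
```

```text
t 5.3 grasp [0.7674 0.0164 0.1519] yaw -3.14 F [-0.5  0.6 -2.3] w 0.0219
scene
 (np.float64(0.036), 3, [-0.067, -0.066, -0.065], np.float64(0.0117))
 (np.float64(0.048), 4, [-0.067, -0.067, -0.066], np.float64(0.0127))
 (np.float64(0.06), 3, [-0.07, -0.068, -0.067], np.float64(0.0109))
 (np.float64(0.12), 10, [0.002, 0.004, 0.006], np.float64(0.0015))
 (np.float64(0.132), 52, [-0.154, -0.151, 0.006], np.float64(0.0016))
 (np.float64(0.144), 62, [-0.154, -0.151, 0.004], np.float64(0.002))
 (np.float64(0.156), 50, [-0.153, -0.151, 0.004], np.float64(0.0012))
 (np.float64(0.168), 61, [-0.154, -0.151, 0.003], np.float64(0.0014))
 (np.float64(0.18), 53, [-0.154, -0.151, 0.004], np.float64(0.0013))
 (np.float64(0.192), 34, [-0.155, -0.152, -0.149], np.float64(0.0006))
 (np.float64(0.204), 5, [-0.155, -0.153, -0.152], np.float64(0.0021))
top
```

View pics/s3.png

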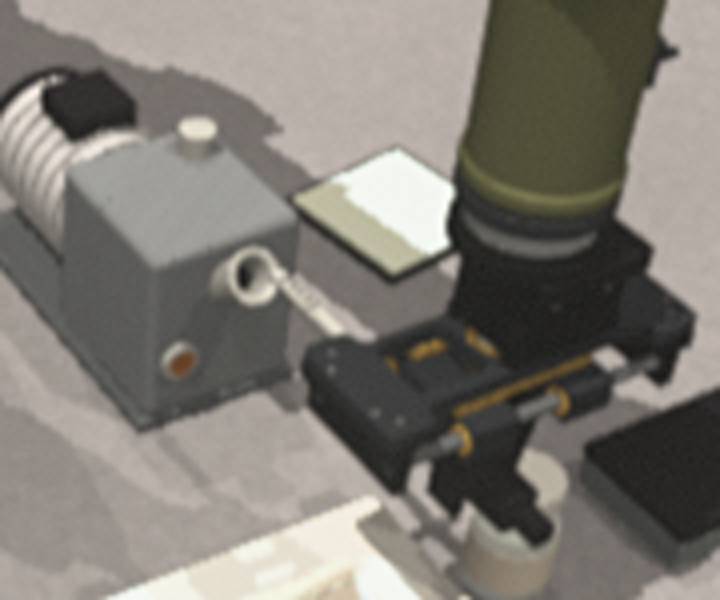

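The crop shows the level stick with its tip just in front of the mouth, at crop (270,270), lined up sideways. I move the tip to the mouth and read the state.

arm_command([
  [[-9, 0, 8], 0],
  [[-18, 0, 15], 0],
  [[-26, 0, 23], 0],
  [[-26, 0, 23], 0],
  [[-26, 0, 23], 0],
])

```text
time_s: 5.95
tool_pos: [0.7441, 0.0208, 0.1236]
tool_rot: [180.0, -0.2, -3.0]
force: [0.2, 1.0, -1.5]
grip_width: 0.0217
grasp_force: 20.0
```

arm_command([
  [[-5, 0, 0], 0],
  [[-10, 0, -1], 0],
  [[-13, 0, -8], 0],
  [[-16, 0, -15], 0],
  [[-16, 0, -21], 0],
])

```text
time_s: 6.45
tool_pos: [0.7289, 0.0221, 0.1451]
tool_rot: [-180.0, -0.3, -3.0]
force: [4.4, 1.0, -2.1]
grip_width: 0.0218
grasp_force: 20.0
```

```bash
python3 -c "
from h import *
tilt()"
```

```text
t 6.45 grasp [0.7289 0.0221 0.1561] yaw -3.01 F [ 4.4  1.  -2.1] w 0.0218
scene
 (np.float64(0.084), 9, [-0.157, -0.156, -0.153], np.float64(-0.0028))
 (np.float64(0.096), 33, [-0.158, -0.156, -0.153], np.float64(-0.0008))
 (np.float64(0.108), 40, [-0.159, -0.157, -0.154], np.float64(0.0008))
 (np.float64(0.12), 34, [-0.159, -0.156, -0.154], np.float64(-0.0021))
 (np.float64(0.132), 37, [-0.159, -0.156, -0.153], np.float64(0.0015))
 (np.float64(0.144), 38, [-0.158, -0.156, -0.015], np.float64(0.0003))
 (np.float64(0.156), 53, [-0.158, -0.155, -0.016], np.float64(-0.0))
 (np.float64(0.168), 68, [-0.158, -0.038, -0.016], np.float64(0.0018))
 (np.float64(0.18), 103, [-0.157, -0.038, -0.015], np.float64(-0.0003))
 (np.float64(0.192), 72, [-0.158, -0.053, -0.031], np.float64(0.0008))
 (np.float64(0.204), 30, [-0.152, -0.068, -0.026], np.float64(0.0068))
top
```

arm_command([
  [[-5, 0, -14], 0],
  [[-11, 0, -28], 0],
  [[-17, 0, -37], 0],
  [[-23, 0, -46], 0],
  [[-30, 0, -54], 0],
])

```text
time_s: 7.05
tool_pos: [0.7025, 0.0235, 0.2008]
tool_rot: [-179.9, -0.9, -3.0]
force: [14.7, 1.4, 5.2]
grip_width: 0.0218
grasp_force: 20.0
```

Run:
```python
from h import *
tilt()
im,d,K,T,c=snap("scene"); 
cv2.imwrite("pics/s4.png",cv2.resize(im[150:300,300:480],None,fx=4,fy=4,interpolation=cv2.INTER_CUBIC))
```

```text
t 7.05 grasp [0.7025 0.0235 0.2118] yaw -3.05 F [14.7  1.4  5.2] w 0.0218
scene
 (np.float64(0.048), 34, [-0.045, -0.039, -0.02], np.float64(0.0024))
 (np.float64(0.06), 9, [-0.044, -0.019, -0.016], np.float64(-0.0051))
 (np.float64(0.108), 5, [-0.058, -0.057, -0.057], np.float64(0.0023))
 (np.float64(0.12), 11, [-0.066, -0.063, -0.059], np.float64(0.0021))
 (np.float64(0.132), 11, [-0.095, -0.067, -0.064], np.float64(0.0015))
 (np.float64(0.144), 52, [-0.094, -0.089, -0.071], np.float64(0.0011))
 (np.float64(0.156), 69, [-0.101, -0.081, -0.071], np.float64(0.0001))
 (np.float64(0.168), 53, [-0.158, -0.099, -0.085], np.float64(0.0073))
 (np.float64(0.18), 209, [-0.165, -0.13, -0.072], np.float64(0.0015))
 (np.float64(0.192), 35, [-0.074, -0.072, -0.069], np.float64(-0.0016))
 (np.float64(0.204), 4, [-0.073, -0.072, -0.072], np.float64(-0.0032))
top
```

View pics/s4.png

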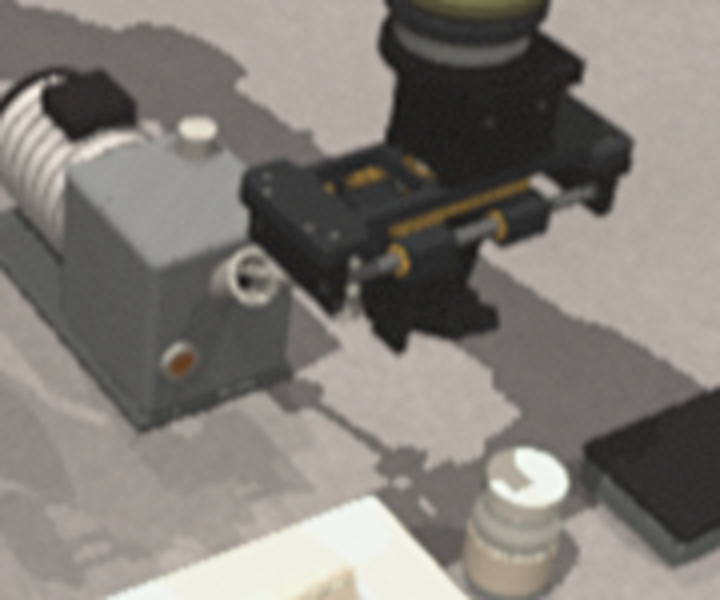

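The crop shows the blade inside the mouth, at crop (255,280), and the depth gives a tilt of about 27°, so the alignment by the tube works. I carry on up the arc to 40°.

arm_command([
  [[-4, 0, -7], 0],
  [[-8, 0, -14], 0],
  [[-13, 0, -19], 0],
  [[-19, 0, -21], 0],
  [[-25, 0, -20], 0],
], grip_force=14)

```text
time_s: 7.7
tool_pos: [0.6711, 0.0251, 0.2164]
tool_rot: [-180.0, 0.0, -3.0]
force: [0.8, 0.0, -1.3]
grip_width: 0.022
grasp_force: 14.0
```

arm_command([
  [[-4, 0, 2], 0],
  [[-8, 0, 5], 0],
  [[-11, 0, 8], 0],
  [[-11, 0, 8], 0],
  [[-11, 0, 8], 0],
])

```text
time_s: 8.2
tool_pos: [0.6606, 0.0253, 0.208]
tool_rot: [180.0, 0.1, -3.0]
force: [-0.0, 0.4, -1.9]
grip_width: 0.0217
grasp_force: 14.0
```

```bash
python3 -c "
from h import *
tilt()"
```

```text
t 8.2 grasp [0.6606 0.0253 0.219 ] yaw -2.99 F [-0.   0.4 -1.9] w 0.0217
scene
 (np.float64(0.036), 20, [-0.055, -0.049, -0.026], np.float64(0.0046))
 (np.float64(0.048), 59, [-0.052, -0.044, -0.033], np.float64(0.0055))
 (np.float64(0.06), 24, [-0.037, -0.032, -0.028], np.float64(-0.0024))
 (np.float64(0.072), 4, [-0.062, -0.061, -0.06], np.float64(0.0052))
 (np.float64(0.084), 12, [-0.073, -0.067, -0.061], np.float64(0.003))
 (np.float64(0.096), 41, [-0.101, -0.097, -0.073], np.float64(0.0027))
 (np.float64(0.108), 53, [-0.104, -0.091, -0.078], np.float64(0.0039))
 (np.float64(0.12), 51, [-0.113, -0.096, -0.078], np.float64(0.0018))
 (np.float64(0.132), 211, [-0.166, -0.131, -0.082], np.float64(0.0037))
 (np.float64(0.144), 38, [-0.081, -0.079, -0.076], np.float64(-0.0009))
 (np.float64(0.156), 33, [-0.08, -0.079, -0.077], np.float64(0.0012))
 (np.float64(0.168), 32, [-0.081, -0.079, -0.077], np.float64(0.0023))
 (np.float64(0.18), 31, [-0.081, -0.079, -0.077], np.float64(-0.0009))
 (np.float64(0.192), 35, [-0.081, -0.079, -0.077], np.float64(0.0006))
 (np.float64(0.204), 3, [-0.08, -0.079, -0.078], np.float64(0.001))
top
```

Forces are nil and the stick is in line with the bore. I slide it in.

arm_command([
  [[-5, 0, 4], 0],
  [[-11, 0, 9], 0],
  [[-16, 0, 13.5], 0],
  [[-21, 0, 17.5], 0],
  [[-26.5, 0, 22], 0],
])

```text
time_s: 8.8
tool_pos: [0.6341, 0.0269, 0.1862]
tool_rot: [180.0, -0.0, -3.0]
force: [-0.1, 0.4, -1.6]
grip_width: 0.022
grasp_force: 14.0
```

arm_command([
  [[-5, 0, 4], 0],
  [[-10, 0, 8.5], 0],
  [[-15, 0, 12.5], 0],
  [[-19, 0, 16], 0],
  [[-21, 0, 17.5], 0],
])

```text
time_s: 9.3
tool_pos: [0.613, 0.0279, 0.1686]
tool_rot: [180.0, 0.0, -3.0]
force: [1.5, 0.6, -2.3]
grip_width: 0.0218
grasp_force: 14.0
```

arm_command([
  [[-0.8, 0, 0.6], 0],
  [[-1.5, 0, 1.3], 0],
  [[-2.3, 0, 1.9], 0],
  [[-3, 0, 2.6], 0],
  [[-3.8, 0, 3.2], 0],
])

```text
time_s: 9.8
tool_pos: [0.6106, 0.028, 0.1664]
tool_rot: [-180.0, -0.1, -3.0]
force: [2.2, 0.5, 1.8]
grip_width: 0.0219
grasp_force: 14.0
```

arm_command([
  [[-0.8, 0, 0.6], 0],
  [[-1.5, 0, 1.3], 0],
  [[-1.5, 0, 1.3], 0],
  [[-1.5, 0, 1.3], 0],
  [[-1.5, 0, 1.3], 0],
])

```text
time_s: 10.3
tool_pos: [0.6104, 0.028, 0.1665]
tool_rot: [-180.0, -0.3, -3.0]
force: [5.2, -0.1, 5.1]
grip_width: 0.0218
grasp_force: 14.0
```

arm_command([
  [[0, 0, 0], 0],
  [[0, 0, 0], 0],
  [[0, 0, 0], 0],
  [[0, 0, 0], 0],
  [[0, 0, 0], 0],
])

```text
time_s: 10.8
tool_pos: [0.6104, 0.028, 0.1665]
tool_rot: [-180.0, -0.3, -3.0]
force: [6.1, 0.0, 4.4]
grip_width: 0.0222
grasp_force: 14.0
```

Run:
```python
from h import *
im,d,K,T,c=snap("scene"); o=env.get_obs(); print(o['force'],o['tool_pos'])
cv2.imwrite("pics/s5.png",cv2.resize(im[160:270,310:430],None,fx=5,fy=5,interpolation=cv2.INTER_CUBIC))
```

```text
[4.53165932 0.07995941 5.10861029] [0.61041334 0.02801026 0.16642668]
```

View pics/s5.png

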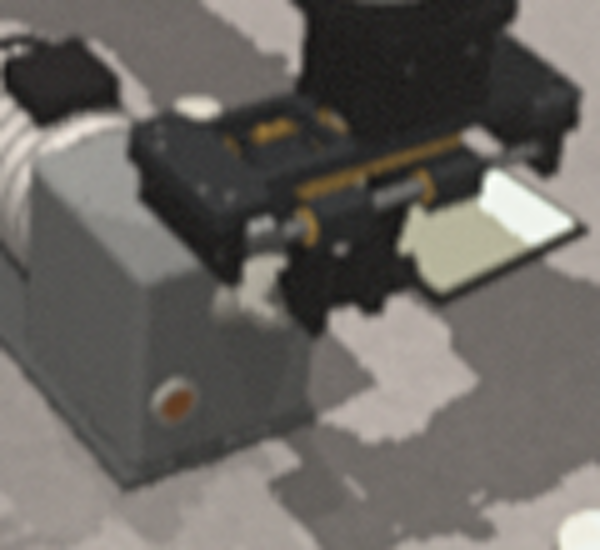

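Seated: the TCP stopped while the command went on, with about 7 N along the axis, the collar face is 73 mm from the handle middle, and the crop shows the collar on the rim at (265,290). It has been held for 1 s, so I draw it out along the axis.

arm_command([
  [[10, 0, -8.5], 0],
  [[25, 0, -21], 0],
  [[40, 0, -33.5], 0],
  [[58, 0, -48.5], 0],
  [[76, 0, -63.7], 0],
], grip_force=18)

```text
time_s: 11.35
tool_pos: [0.6832, 0.0239, 0.2274]
tool_rot: [179.9, 0.3, -3.0]
force: [0.5, -0.8, -0.4]
grip_width: 0.0218
grasp_force: 18.0
```

arm_command([
  [[15, 0, -12.6], 0],
  [[25, 0, -21], 0],
  [[30, 0, -40], 0],
  [[32, 0, -70], 0],
  [[32, 0, -90], 0],
])

```text
time_s: 11.85
tool_pos: [0.7154, 0.0222, 0.3185]
tool_rot: [180.0, 0.2, -3.0]
force: [-0.9, 0.2, -0.4]
grip_width: 0.0217
grasp_force: 18.0
```

```bash
python3 -c "
from h import *
tilt()"
```

```text
t 11.85 grasp [0.7154 0.0222 0.3295] yaw -2.99 F [-0.9  0.2 -0.4] w 0.0217
scene
 (np.float64(0.036), 33, [-0.055, -0.05, -0.022], np.float64(0.0044))
 (np.float64(0.048), 79, [-0.054, -0.045, -0.035], np.float64(0.0054))
 (np.float64(0.06), 49, [-0.038, -0.033, -0.03], np.float64(0.0042))
 (np.float64(0.072), 8, [-0.07, -0.063, -0.042], np.float64(0.003))
 (np.float64(0.084), 17, [-0.076, -0.068, -0.062], np.float64(0.0031))
 (np.float64(0.096), 18, [-0.085, -0.079, -0.072], np.float64(0.0034))
 (np.float64(0.108), 14, [-0.095, -0.088, -0.081], np.float64(0.0035))
 (np.float64(0.12), 11, [-0.105, -0.099, -0.096], np.float64(0.0035))
 (np.float64(0.132), 8, [-0.112, -0.109, -0.106], np.float64(0.0041))
top
```

The stick is out with its tilt still 40°. I level it by laying the blade on the flat top of the pump case, beside the tube, and lowering the handle in an arc about the tip.

arm_command([
  [[-25, 12, 0], 0],
  [[-50, 24, 10], 0],
  [[-73, 33.5, 30], 0],
  [[-73, 33.5, 52], 0],
  [[-73, 33.5, 62], 0],
], grip_force=14)

```text
time_s: 12.45
tool_pos: [0.6386, -0.0081, 0.2522]
tool_rot: [179.9, 0.4, -3.0]
force: [0.1, -0.3, -2.1]
grip_width: 0.0219
grasp_force: 14.0
```

arm_command([
  [[1, 0, 8], 0],
  [[10, 0, 20], 0],
  [[18, 0, 34], 0],
  [[25, 0, 48], 0],
  [[32, 0, 62], 0],
])

```text
time_s: 12.95
tool_pos: [0.6742, -0.0086, 0.1927]
tool_rot: [-180.0, 0.0, -3.0]
force: [-1.2, 0.8, -0.8]
grip_width: 0.0218
grasp_force: 14.0
```

```bash
python3 -c "
from h import *
tilt()"
```

```text
t 12.95 grasp [ 0.6742 -0.0086  0.2037] yaw -2.98 F [-1.2  0.8 -0.8] w 0.0218
scene
 (np.float64(0.048), 7, [-0.035, -0.023, -0.017], np.float64(0.0046))
 (np.float64(0.06), 30, [-0.036, -0.029, -0.013], np.float64(0.0008))
 (np.float64(0.144), 217, [-0.163, -0.126, -0.075], np.float64(0.0009))
 (np.float64(0.156), 99, [-0.157, -0.1, -0.063], np.float64(0.0067))
 (np.float64(0.168), 18, [-0.066, -0.063, -0.058], np.float64(0.0069))
 (np.float64(0.18), 21, [-0.066, -0.064, -0.061], np.float64(0.0033))
 (np.float64(0.192), 31, [-0.067, -0.064, -0.061], np.float64(0.0021))
 (np.float64(0.204), 5, [-0.066, -0.064, -0.061], np.float64(0.0001))
top
```

arm_command([
  [[4, 0, 14], 0],
  [[7, 0, 28], 0],
  [[10, 0, 42], 0],
  [[11, 0, 54], 0],
  [[11, 0, 63], 0],
])

```text
time_s: 13.55
tool_pos: [0.684, -0.0094, 0.1295]
tool_rot: [180.0, 0.1, -3.0]
force: [-1.2, 0.7, -0.5]
grip_width: 0.0219
grasp_force: 14.0
```

arm_command([
  [[0, 0, 0], 0],
  [[0, 0, 0], 0],
  [[0, 0, -10], 0],
  [[0, 0, -40], 0],
  [[0, 0, -80], 0],
], grip_force=40)

```text
time_s: 14.05
tool_pos: [0.6834, -0.0095, 0.2112]
tool_rot: [180.0, 0.2, -3.0]
force: [0.7, 0.7, -2.1]
grip_width: 0.0217
grasp_force: 40.0
```

```bash
python3 -c "
from h import *
tilt()"
```

```text
t 14.05 grasp [ 0.6834 -0.0095  0.2222] yaw -2.99 F [ 0.7  0.7 -2.1] w 0.0217
scene
 (np.float64(0.048), 5, [-0.0, 0.002, 0.004], np.float64(0.0057))
 (np.float64(0.06), 8, [-0.018, -0.014, -0.012], np.float64(-0.0003))
 (np.float64(0.144), 5, [0.003, 0.004, 0.005], np.float64(0.0012))
 (np.float64(0.156), 299, [-0.165, -0.124, 0.0], np.float64(0.0009))
 (np.float64(0.168), 62, [-0.088, -0.082, 0.005], np.float64(0.0031))
 (np.float64(0.18), 38, [-0.084, -0.082, 0.004], np.float64(0.0015))
 (np.float64(0.192), 33, [-0.084, -0.082, -0.08], np.float64(0.0003))
 (np.float64(0.204), 6, [-0.086, -0.083, -0.082], np.float64(-0.0004))
top
```

Level again, within about half a degree. On to the tile.

arm_command([
  [[-9, -27, 0], 0],
  [[-23, -68, 0], 0],
  [[-38, -112, 0], 0],
  [[-53, -156, 0], 0],
  [[-68, -200, 0], 0],
])

```text
time_s: 14.65
tool_pos: [0.6265, 0.1956, 0.2125]
tool_rot: [-180.0, -0.1, -3.0]
force: [0.5, -0.8, -1.9]
grip_width: 0.0216
grasp_force: 40.0
```

arm_command([
  [[-13, -38, 0], 0],
  [[-20, -58, 10], 0],
  [[-23, -66, 35], 0],
  [[-23, -66, 70], 0],
  [[-23, -66, 105], 0],
])

```text
time_s: 15.15
tool_pos: [0.6079, 0.262, 0.1068]
tool_rot: [-179.9, -0.2, -2.9]
force: [0.8, -0.5, -1.6]
grip_width: 0.0218
grasp_force: 40.0
```

arm_command([
  [[0, 0, 30], 0],
  [[0, 0, 50], 0],
  [[0, 0, 63], 0],
  [[0, 0, 70], 0],
  [[0, 0, 70], 0],
])

```text
time_s: 15.65
tool_pos: [0.6074, 0.2609, 0.0361]
tool_rot: [180.0, 0.0, -3.0]
force: [0.0, 0.2, -1.3]
grip_width: 0.022
grasp_force: 40.0
```

Run:
```python
from h import *
tilt()
im,d,K,T,c=snap("scene"); cv2.imwrite("pics/s6.png",im)
```

```text
t 15.65 grasp [0.6074 0.2609 0.0471] yaw -2.99 F [ 0.   0.2 -1.3] w 0.022
scene
 (np.float64(0.036), 18, [-0.05, -0.047, -0.044], np.float64(-0.0016))
 (np.float64(0.048), 19, [-0.05, -0.047, -0.044], np.float64(-0.0))
 (np.float64(0.06), 18, [-0.049, -0.047, -0.044], np.float64(0.0047))
 (np.float64(0.072), 18, [-0.05, -0.048, -0.045], np.float64(0.0052))
 (np.float64(0.084), 17, [-0.05, -0.047, -0.045], np.float64(0.0032))
 (np.float64(0.096), 19, [-0.05, -0.047, -0.045], np.float64(0.0036))
 (np.float64(0.108), 14, [-0.05, -0.047, -0.046], np.float64(0.0064))
 (np.float64(0.12), 21, [-0.049, -0.047, -0.044], np.float64(0.0035))
 (np.float64(0.132), 32, [-0.045, -0.038, 0.006], np.float64(0.0041))
 (np.float64(0.144), 31, [-0.04, -0.039, 0.004], np.float64(-0.0001))
 (np.float64(0.156), 36, [-0.042, -0.038, 0.004], np.float64(0.0011))
 (np.float64(0.168), 33, [-0.042, -0.038, 0.006], np.float64(0.0))
 (np.float64(0.18), 30, [-0.041, -0.039, 0.003], np.float64(0.0001))
 (np.float64(0.192), 23, [-0.042, -0.039, -0.037], np.float64(0.0004))
 (np.float64(0.204), 3, [-0.039, -0.038, -0.037], np.float64(-0.0011))
top
 (np.float64(0.036), 37, [-0.05, -0.043, 0.009], np.float64(0.004))
 (np.float64(0.048), 46, [-0.051, -0.044, 0.009], np.float64(0.0026))
 (np.float64(0.06), 40, [-0.051, -0.001, 0.017], np.float64(0.0048))
 (np.float64(0.072), 38, [-0.049, -0.043, 0.019], np.float64(0.0063))
 (np.float64(0.084), 28, [-0.051, -0.047, -0.042], np.float64(0.0056))
 (np.float64(0.096), 16, [-0.052, -0.049, -0.043], np.float64(0.0074))
 (np.float64(0.108), 5, [-0.051, -0.049, -0.044], np.float64(0.0118))
```

View pics/s6.png

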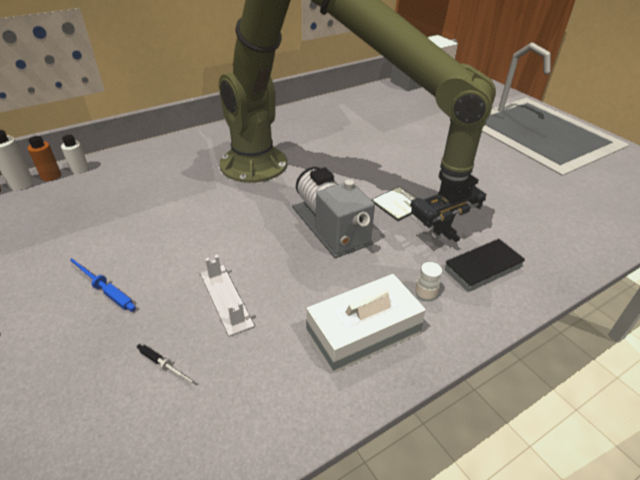

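The picture shows the stick held level with its tip over the tile at (398,203), and the jar (430,280), wipes box (365,315) and slide box (485,262) where they were. I let it settle, then hand in.

arm_command([
  [[0, 0, 0], 0],
  [[0, 0, 0], 0],
  [[0, 0, 0], 0],
  [[0, 0, 0], 0],
  [[0, 0, 0], 0],
])

```text
time_s: 16.3
tool_pos: [0.6074, 0.261, 0.0363]
tool_rot: [180.0, -0.0, -3.0]
force: [-0.2, -0.8, -1.2]
grip_width: 0.0216
grasp_force: 40.0
```

```bash
python3 -c "
from h import *
print(env.sign_off())"
```

```text
the job is handed in; nothing more can be done
None
```

I handed the job in at 16.3 s: the dipstick was seated for about 1 s, drawn out, and is held level, marks up, about 4 cm above the middle of the tile. To tilt it and level it again I pivoted it in the grip, using the tube wall and then the pump's case top; the hand-in call gave no verdict.

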